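# Lock the paint mixer's lid and engage its drive lever

## Task

Get the paint mixer ready to run: take the brass T-key from its wooden block, drop it lengthwise through the slot in the pot's lid until its flange rests on the lid, and give it a quarter turn so that it locks. Then lift the red lockout collar on the drive lever, push the lever away past the yellow hump of the gate and let the collar drop home behind the hump. Leave the key locked, let go of everything, and leave the other things on the table where they are.

Things in the scene. Friction and masses are not known exactly. Their poses are not given: they have to be found in the camera images.
- key_grip (a point): Loose brass T-key, standing upright, about 100 g. Point on its axis at mid-height of its wing, 40 mm above the key's bottom. The wing, to grip, is 40 long (x) x 10 thick (y) x 34 mm high (17 mm above and below this point). Under it a round flange, 38 mm diameter, 4 mm thick, its underside 24 mm below this point. z up; half a turn about z looks the same.
- key: The same key: origin at the centre of its underside, same axes. At the bottom the steel T-head, 26 long (x, parallel to the wing) x 9 (y) x 7 mm high, then an 8 mm shank up to the flange's underside at 16 mm. It hangs by the flange in a round hole of its block; lift it 20 mm to clear.
- key_block: Fixed wooden block, 80 x 80 x 50 mm, that holds the key in a 29 mm hole at its centre; to the left or to the right of the mixer. Origin at the centre of its underside.
- slot (a point): Centre of the slot in the fixed square aluminium lid (84 x 84 x 6 mm) of the mixer's pot, on its top face, 96 mm above the table. Slot 33 mm along x, 15 mm along y, through; z up. 20 mm free below the lid: the T-head turns there either way, no stop. With the flange on the lid the key's grip point is 24 mm above this point; locked = wing across the slot.
- lever_pivot (a point): Pivot of the drive lever, 30 mm above the table inside the fixed grey mixer housing (190 mm along x, 320 along y, top at 70 mm), 160 mm to the -y side of the slot, same axes as the slot. The lever turns about this y axis and is pushed towards +x (away from the robot).
- lever (a joint): Lever angle, rad, 0 to 0.70 (stops): 0 leans 0.35 rad from vertical to the pivot's -x, 0.35 is upright, 0.70 leans 0.35 to +x. Starts at 0 to 0.12, stays where left, takes about 2 N at the collar. With the collar down the gate's yellow hump stops it at about 0.22; it is past the hump from 0.50.
- collar (a joint): Lift of the red collar along the lever, m, 0 (down) to 0.0135 (stop). A spring presses it down, 4 N when down, 6 N when lifted. It must be lifted 9 mm to clear the yellow hump and held up until the lever is past it, where it drops home when let down. Let down too early it rests on the hump.
- collar_grip (a point): Grip point of the red collar, on the lever's axis, 128 mm from the pivot plus the lift; z outward along the lever, y along the pivot's axis. Barrel 28 mm diameter, from 18 below to 9 mm above this point; on it a flange 38 mm diameter, 6 mm thick. The lever's black cap (20 mm diameter) ends 40 mm above this point when the collar is down.
- gate: Yellow hump on the lever's gate, fixed, on two steel quadrant plates that lie within 12 mm either side of the lever's plane. Hump top 103 mm from the pivot, plates beside it 93 mm. Origin at the centre of the mixer's underside, same axes as the slot.
- bottle_ochre_mid (a point): Bystander: ochre paint bottle, 48 mm diameter, 120 mm tall, standing on the side of the mixer where the key block is not; point at its centre.
- bottle_green_mid (a point): Bystander: dark green paint bottle, 64 mm diameter, 180 mm tall; point at its centre.
- bottle_mint_mid (a point): Bystander: mint paint bottle, 64 mm diameter, 180 mm tall; point at its centre.
- bottle_violet_mid (a point): Bystander: dark violet paint bottle, 60 mm diameter, 160 mm tall; point at its centre.
- tape: Bystander: roll of cream masking tape lying flat, 96 mm diameter, 25 mm high; origin at the centre of its underside.
- brush: Bystander: paint brush, 200 mm long, lying on the table behind the mixer along its x.
- pencil: Bystander: orange pencil, 170 mm long, lying on the table behind the mixer along its x; origin at the middle of its underside.
Mind the look-alikes: they are no part of the job. There is more than one size of the key; the job needs the smallest.

How it is judged:
By the outcome, as a careful person would: the job done as asked, in the order asked, and still so for the second after the job is handed in, with the robot touching nothing.
It also fails if it takes over 64 s, if anything falls off the work surface, if the arm or the gripper's body presses on something with over 40 N, if the wrist force passes 120 N, or if a joint passes its speed limit or range.

## Robot

A 7-joint arm with a two-finger parallel gripper is mounted at the origin on the work surface. World frame = base frame: x ahead of the robot, y to its left, z up, the work surface at z = 0. Lengths are in m, angles in degrees, forces in N, time in s.
With the tool pointing down it reaches from about 0.425 to 0.875 m from the base axis. Payload 4.7 kg.
Tool frame: the origin (TCP) lies between the finger pads; the fingertips stand env.finger_overhang ahead of it and the grasp point (between the pads) lies 5 mm behind it (env.finger_overhang is the distance from the TCP to the fingertips, in m); z points along the fingers, y is the line along which they close (so a half turn about z gives the same grasp; the last joint's range is limited). The gripper opens to 87 mm and grips with 3 to 60 N. Pads are 19 mm wide; open, the fingers measure 117 mm over their backs; the gripper's body (75 mm by 190 mm) begins 51 mm behind the grasp point.
Start: joints at [69.219, 18.392, -4.016, 83.108, 1.295, 78.541, -3.26], TCP at [0.239, -0.604, 0.237] pointing down, gripper open.
Joint ranges: [-163.93, 163.93], [-17.29, 119.83], [-79.2, 71.16], [3.27, 140.29], [-89.18, 269.18], [5.43, 117.66], [-154.24, 154.24]. Speed limits (degrees/s): [147.25, 147.25, 180, 180, 180, 180, 180].

## Interface

Orientations are given as [roll, pitch, yaw] about the fixed x, y, z axes, in that order (R = Rz(yaw) Ry(pitch) Rx(roll)).
In Python, from cell import telemetry, eyes, env, models gives the robot as it stands. The module is installed in compiled form; this text tells all that it offers.
- The arm moves only by the tool drive_tool, never from a script. Its arguments are lists of equal length, an entry for each row: "angular": the turn, a rotation vector about the tool's x, y, z in rad, a list of three; "delta_pos": the shift along the tool's x, y, z in cm, a list of three; "gripper": the finger opening in cm, from 0 to 8.7. A call has 1 to 20 rows; each row shifts and turns the commanded pose from where the row before left it, along the tool's axes as they then stand; what a row does not reach is not made up. A row lasts 1/10 s, in which the tool goes at most 50 mm and 8.59 degrees, less where a joint would pass 70% of its speed; a pose out of reach is approached as far as the arm can. A call with a gripper value outside its range is refused whole. The fingers move at their own pace and stop on an object; "squeeze" is the grip in N (left out, the last holds). Time passes only in rows, so rows that do not move let the fingers close. It gives the time, the measured TCP pose, the force, the opening and the grip force at its end, in the units of the state.
- telemetry.get_obs(): the state, without advancing time (a new reading comes with each control period).
- eyes.read_camera(name): name is "scene" or "side" or "wrist"; returns a dict with "pixels" (400x640x3 uint8, red, green, blue), "mtx" (3x3 intrinsics, pixels), "origin" and "orientation" of the camera in the world. Camera axes: x right, y down, z forward; pixel columns grow to the right and rows downward; lengths in m; the calibration is good to about 2 mm. A picture is of the moment at which its call begins. There is no depth.
- env.sign_off(): hands the job in; it is judged then, once.
Trained networks look in a picture, given as the dict that the camera call returned (one of the last four; its "shot" number tells which), for a name from the list of things; names that differ only in an ending like _2 or _b are one class to them, and where a whole thing is asked for, a point or a joint stands for the part that bears it (a point fixed in the world has none). Each returns a list of dicts, best first, with "p" (0 to 1); they miss things now and then, are a little off and sometimes report something else, mostly with a low value. They report only what shows in the picture. A call takes as long as a camera call. They do not tell look-alikes from the thing itself.
- models.search_frame(picture, target): "centre" ([column, row] in pixels, amid what is visible of it).
- models.cut_out(picture, target): "pixels" (400x640 bool, what is visible of it) and "centre" ([column, row] in pixels, amid what is visible of it).
The state is a dict: "time_s": time; "qpos": joint angles; "joint_velocities": joint speeds; "effort": joint torques, N m; "tool_pos": TCP position; "tool_rot": TCP orientation; "force": force on the tool from outside, world axes, zero at the start; "wrist_torque": the same for the moment, N m; "grip_width": finger opening in m; "grasp_force": force on a finger pad.
Only numpy, scipy, OpenCV 4.12 (cv2) and the standard library are available. Lean on these libraries where they do the work, as an engineer would, in place of code of your own. Each camera call takes 0.05 s, during which the arm holds its last target. There are 200 camera calls.

## Working session

There is one attempt and no reset: what is moved stays moved. The work goes in short steps, Python scripts to look and compute and a tool call to move; the robot and the scene stay as the last step left them, time stands still between calls to the robot, and variables do not carry over. Pictures are saved under pics/ and viewed, at most 10 in all, crops included, and the job is handed in when it is done.

Besides the shell and the picture viewer there is one more tool, called after "Emit:" as name(argument=value, ...) on one line, values as JSON. drive_tool: Moves the arm, as the interface text tells. Its arguments: {"type":"object","properties":{"angular":{"type":"array","items":{"type":"array","items":{"type":"number"}}},"delta_pos":{"type":"array","items":{"type":"array","items":{"type":"number"}}},"gripper":{"type":"array","items":{"type":"number"}},"squeeze":{"type":"number"}},"required":["angular","delta_pos","gripper"]}

```bash
mkdir -p pics; cat > h.py <<'E'
import numpy as np, cv2, json
from cell import telemetry, eyes, env, models
from scipy.spatial.transform import Rotation as R
def Rm(o):
    o=np.array(o,float)
    if o.shape==(3,3): return o
    if o.size==4: return R.from_quat(o).as_matrix()
    return R.from_euler('xyz',o,degrees=True).as_matrix()
def ray(c,px):
    d=np.linalg.inv(c['mtx'])@np.array([px[0],px[1],1.]); d=Rm(c['orientation'])@d
    return np.array(c['origin']),d/np.linalg.norm(d)
def onz(c,px,z):
    o,d=ray(c,px); return o+d*(z-o[2])/d[2]
def tri(obs):
    A=np.zeros((3,3));b=np.zeros(3)
    for c,p in obs:
        o,d=ray(c,p);M=np.eye(3)-np.outer(d,d);A+=M;b+=M@o
    X=np.linalg.solve(A,b)
    return X,[float(np.linalg.norm(np.cross(X-ray(c,p)[0],ray(c,p)[1]))) for c,p in obs]
def proj(c,X):
    p=c['mtx']@(Rm(c['orientation']).T@(np.array(X)-np.array(c['origin'])));return p[:2]/p[2]
def save(c,n): cv2.imwrite('pics/'+n,cv2.cvtColor(c['pixels'],cv2.COLOR_RGB2BGR))
E
python3 - <<'E'
from h import *
cs={n:eyes.read_camera(n) for n in('scene','side','wrist')}
a=np.vstack([cs['scene']['pixels'],cs['side']['pixels']])
for n in cs:
    save(cs[n],n+'0.png'); print(n,np.round(cs[n]['origin'],3),cs[n]['orientation'],cs[n]['mtx'][0])
    for t in ['key_grip','key','key_block','slot','lever_pivot','lever','collar','collar_grip','gate','bottle_ochre_mid']:
        try: print(t,[(np.round(d['centre']).tolist(),round(d['p'],2)) for d in models.search_frame(cs[n],t)])
        except Exception as e: print(t,e)
print(env.finger_overhang, telemetry.get_obs())
E
```

```text
scene [1.356 0.542 0.952] [-131.8557163     1.21863443  123.50297681] [483.26643373   0.         316.50538328]
key_grip []
key []
key_block []
slot []
lever_pivot []
lever []
collar []
collar_grip []
gate []
bottle_ochre_mid []
side [0.161 0.753 0.735] [-126.75277869   -0.60042771 -150.31980022] [376.70505856   0.         325.6379171 ]
key_grip [([438.0, 183.0], 0.86), ([391.0, 194.0], 0.82)]
key [([393.0, 192.0], 0.88), ([408.0, 168.0], 0.65), ([352.0, 190.0], 0.58), ([438.0, 187.0], 0.51), ([242.0, 232.0], 0.25)]
key_block [([406.0, 184.0], 0.7)]
slot [([404.0, 182.0], 0.74), ([243.0, 231.0], 0.29)]
lever_pivot [([329.0, 227.0], 0.66), ([199.0, 316.0], 0.56)]
lever [([366.0, 186.0], 0.71)]
collar [([363.0, 187.0], 0.49)]
collar_grip [([361.0, 188.0], 0.65)]
gate [([290.0, 321.0], 0.74), ([352.0, 190.0], 0.45)]
bottle_ochre_mid [([286.0, 320.0], 0.58)]
wrist [ 0.301 -0.581  0.384] [ 1.65992644e+02  1.02424161e-01 -6.83783472e+01] [349.31571297   0.         317.74220211]
key_grip []
key []
key_block []
slot []
lever_pivot []
lever []
collar []
collar_grip []
gate []
bottle_ochre_mid []
0.014 {'time_s': 1.65, 'qpos': array([69.21940671, 18.39221275, -4.01401335, 83.10848315,  1.29536488,
       78.54126893, -3.25983182]), 'joint_velocities': array([-0.05024596,  0.01376657,  0.02156594,  0.04011608, -0.01916961,
       -0.00056571, -0.04528383]), 'effort': array([-5.13081286e-04, -4.91097808e+01, -4.03330671e-01, -3.12763774e+01,
       -6.35555782e-02,  3.36256251e-02,  9.90368619e-06]), 'tool_pos': array([ 0.23911302, -0.60443238,  0.23657479]), 'tool_rot': array([1.79996819e+02, 3.81116264e-03, 2.15876706e+01]), 'force': array([ 0.12355635,  0.20687694, -0.42134305]), 'wrist_torque': array([0.0198336 , 0.01270736, 0.0029798 ]), 'grasp_force': 0.0, 'grip_width': 0.0867480799564338}
```

View pics/scene0.png

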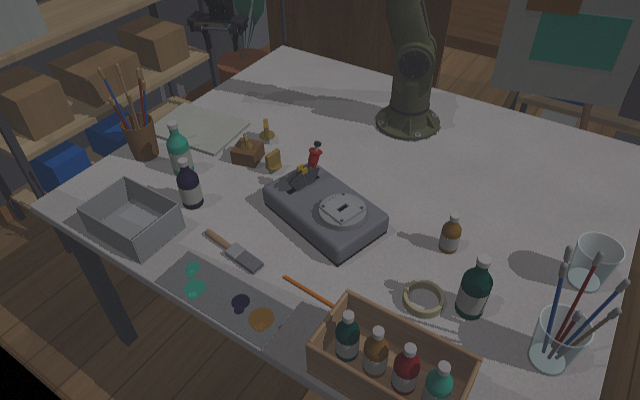

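View pics/side0.png

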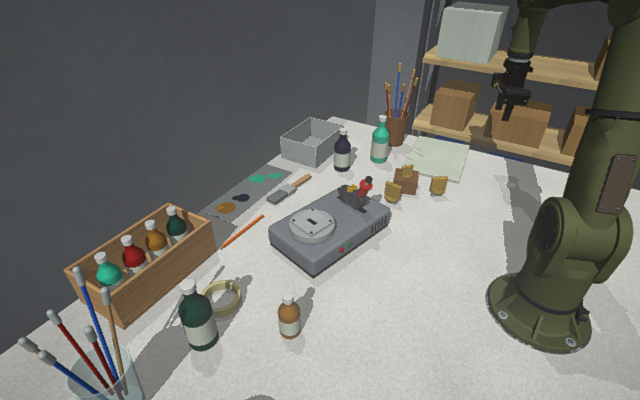

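```bash
python3 - <<'E'
import cv2,numpy as np
a=cv2.imread('pics/scene0.png')[105:265,215:400]; b=cv2.imread('pics/side0.png')[145:285,260:460]
a=(255*(a/255.)**0.6).astype('uint8')
a=cv2.resize(a,(400,346),interpolation=cv2.INTER_CUBIC);b=cv2.resize(b,(400,280),interpolation=cv2.INTER_CUBIC)
b=cv2.copyMakeBorder(b,0,66,0,0,cv2.BORDER_CONSTANT)
cv2.imwrite('pics/crop1.png',np.hstack([a,b]))
E
```

```text
(no output)
```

View pics/crop1.png

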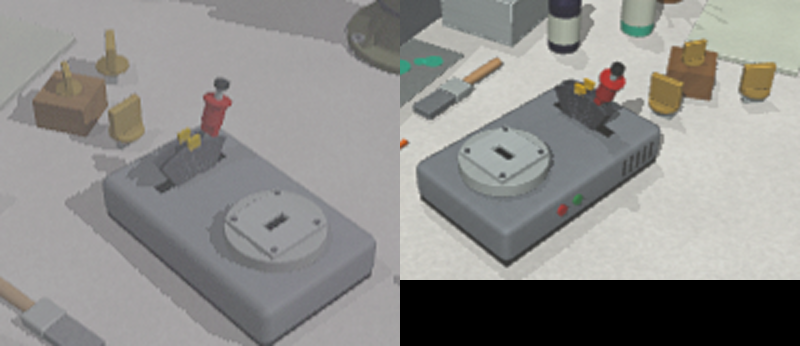

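```bash
python3 - <<'E'
from h import *
c1=eyes.read_camera('scene');c2=eyes.read_camera('side')
A=lambda x,y:(215+x*185/400,105+y*160/346); B=lambda x,y:(260+(x-400)/2,145+y/2)
P={'slot':((277,222),(505,153)),'collarflange':((216,98),(613,72)),'cap':((222,84),(618,67)),'keytop':((64,64),(696,43)),'blocktop':((70,85),(693,62)),
'hump':((188,142),(584,87)), 'lidnear':((280,280),(507,192))}
for k,(a,b) in P.items():
    X,e=tri([(c1,A(*a)),(c2,B(*b))]); print(k,X.round(3),np.round(e,4))
print('slot z.096',onz(c1,A(277,222),.096),onz(c2,B(505,153),.096))
# mixer/lid direction: lid corners on top plane by hand: slot long axis ends
for c,f,p,q in((c1,A,(266,228),(288,216)),(c2,B,(496,148),(514,158))):
    d=onz(c,f(*q),.096)-onz(c,f(*p),.096);print('slot dir',d.round(4),np.degrees(np.arctan2(d[1],d[0])))
# housing vertical edges/upper face corners
o=telemetry.get_obs()
cw=eyes.read_camera('wrist');T=Rm(o['tool_rot'])
print('cam in tool',T.T@(np.array(cw['origin'])-o['tool_pos']),(T.T@Rm(cw['orientation'])).round(3))
E
```

```text
slot [0.574 0.085 0.094] [0.0002 0.0002]
collarflange [ 0.489 -0.059  0.169] [0.0024 0.0024]
cap [ 0.479 -0.054  0.184] [0.0005 0.0005]
keytop [ 0.455 -0.343  0.087] [0.0054 0.0054]
blocktop [ 0.454 -0.338  0.052] [0.0049 0.0049]
hump [ 0.535 -0.071  0.123] [0.0006 0.0006]
lidnear [0.579 0.087 0.011] [0.0108 0.0108]
slot z.096 [0.57668662 0.08612889 0.096     ] [0.57286681 0.08695323 0.096     ]
slot dir [-0.0317  0.0114  0.    ] 160.22430598555295
slot dir [-0.0318  0.0059  0.    ] 169.48717051197252
cam in tool [ 0.06627921  0.00141082 -0.14874986] [[ 0.001 -0.97  -0.242]
 [ 1.     0.001  0.   ]
 [ 0.    -0.242  0.97 ]]
```

Emit:
drive_tool(angular=[[0,0,0],[0,0,0],[0,0,0],[0,0,0],[0,0,0],[0,0,0],[0,0,0],[0,0,0],[0,0,0],[0,0,0],[0,0,0],[0,0,0]], delta_pos=[[2.98,-1.66,0.1],[2.98,-1.66,0.1],[2.98,-1.66,0.1],[2.98,-1.66,0.1],[2.98,-1.66,0.1],[2.98,-1.66,0.1],[2.98,-1.66,0.1],[2.98,-1.66,0.1],[2.98,-1.66,0.1],[2.98,-1.66,0.1],[0,0,0],[0,0,0]], gripper=[8.7,8.7,8.7,8.7,8.7,8.7,8.7,8.7,8.7,8.7,8.7,8.7])

```text
time_s: 3.0
tool_pos: [0.4556, -0.3398, 0.2267]
tool_rot: [180.0, 0.0, 21.7]
force: [-0.6, -1.2, 0.0]
grip_width: 0.0872
grasp_force: 0.0
```

```bash
python3 - <<'E'
from h import *
c=eyes.read_camera('wrist');save(c,'w1.png')
for t in ['key_grip','key','key_block','collar_grip']:
    for d in models.cut_out(c,t)[:4]:
        m=d['pixels'].astype('uint8');r=cv2.minAreaRect(cv2.findNonZero(m)) if m.any() else None
        print(t,np.round(d['centre'],1),round(d['p'],2),r)
print(telemetry.get_obs()['time_s'],telemetry.get_obs()['tool_pos'])
np.savez('w1.npz',**{k:np.array(v) for k,v in c.items()})
E
```

```text
key_grip [216.9 133.5] 0.91 ((218.65618896484375, 134.2258758544922), (53.40546417236328, 64.58464050292969), 14.420774459838867)
key_grip [291.4 297.2] 0.76 ((288.0394592285156, 282.9139099121094), (65.218017578125, 34.09550094604492), 69.62356567382812)
key_grip [321.2 182.4] 0.55 ((318.5021667480469, 184.19097900390625), (40.25564956665039, 46.74102020263672), 13.392498016357422)
key [289.3 295.5] 0.97 ((290.7829895019531, 281.5094299316406), (33.65333938598633, 64.55946350097656), 15.945395469665527)
key [213.8 133.7] 0.58 ((218.6265411376953, 134.1177520751953), (55.16648483276367, 63.94094467163086), 11.9761323928833)
key [319.1 184.5] 0.57 ((319.5, 185.5), (49.0, 39.0), 90.0)
key_block [321.5 158.1] 0.92 ((319.0982666015625, 177.5131072998047), (88.08710479736328, 88.08712005615234), 7.594643592834473)
key_block [318.8 182.7] 0.53 ((318.5289611816406, 184.57830810546875), (40.02402877807617, 46.463077545166016), 13.392498970031738)
collar_grip [76.3 47.5] 0.44 ((88.5, 61.0), (122.0, 177.0), 90.0)
3.25 [ 0.45424943 -0.34167517  0.22654143]
```

View pics/w1.png

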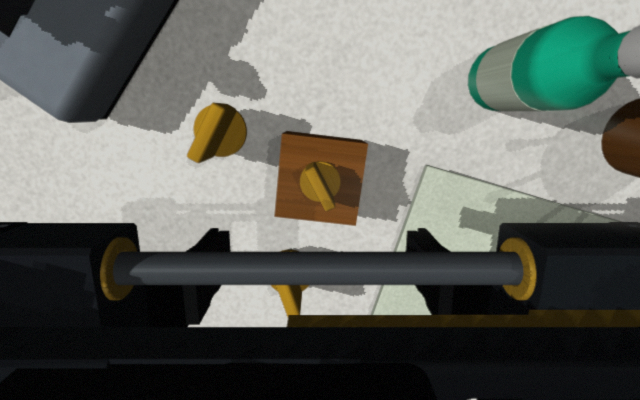

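```bash
cat > fit.py <<'E'
from h import *
from scipy.optimize import minimize
def yellow(img,win):
    hsv=cv2.cvtColor(img,cv2.COLOR_RGB2HSV);m=((hsv[...,0]>=16)&(hsv[...,0]<=32)&(hsv[...,1]>130)&(hsv[...,2]>45)).astype('uint8')
    w=np.zeros_like(m);u0,u1,v0,v1=win;w[v0:v1,u0:u1]=1;return m*w
def pts(x,y,yaw,zg):
    cs,sn=np.cos(yaw),np.sin(yaw);W=[]
    for z in(-.017,.017):
        W.append([[x+cs*a-sn*b,y+sn*a+cs*b,zg+z] for a,b in((-.02,-.005),(.02,-.005),(.02,.005),(-.02,.005))])
    t=np.linspace(0,2*np.pi,40)
    D=[[x+.019*np.cos(q),y+.019*np.sin(q),zg-h] for h in(.024,.02) for q in t]
    return W,D
def hull(c,P,S): 
    p=np.array([proj(c,X) for X in P]);return cv2.convexHull((p*S*16).astype(np.int32))
def render(c,p,zg,S=4):
    W,D=pts(*p,zg);m=np.zeros((400*S,640*S),'uint8')
    cv2.fillPoly(m,[hull(c,W[0]+W[1],S)],1,shift=4);cv2.fillPoly(m,[hull(c,D,S)],1,shift=4);return m
def fit(c,m,zg,x,y,S=4):
    M=cv2.resize(m,None,fx=S,fy=S,interpolation=cv2.INTER_NEAREST)
    f=lambda p:1-(lambda r:(r&M).sum()/max(1,(r|M).sum()))(render(c,[p[0]/1000,p[1]/1000,p[2]/50],zg))
    best=min((f([x*1000,y*1000,q*50]),q) for q in np.arange(0,np.pi,np.pi/12))
    best=minimize(f,[x*1000,y*1000,best[1]*50],method='Nelder-Mead',options=dict(initial_simplex=[[x*1000,y*1000,best[1]*50],[x*1000+4,y*1000,best[1]*50],[x*1000,y*1000+4,best[1]*50],[x*1000,y*1000,best[1]*50+8]],maxiter=120))
    p=best.x;return [p[0]/1000,p[1]/1000,p[2]/50],1-best.fun
E
python3 - <<'E'
from fit import *
c=dict(np.load('w1.npz'));m=yellow(c['pixels'],(280,365,135,222))
print(m.sum(),cv2.boundingRect(m))
x,y,_=onz(c,(319,184),.06)
p,i=fit(c,m,.074,x,y);print(p,np.degrees(p[2]),i)
im=c['pixels'][130:230,265:375][...,::-1].copy();im=cv2.resize(im,None,fx=5,fy=5,interpolation=cv2.INTER_CUBIC)
W,D=pts(*p,.074)
def ov(P,col,closed=True):
    q=(np.array([proj(c,X) for X in P])-[265,130]+.5)*5;cv2.polylines(im,[q.astype(int).reshape(-1,1,2)],closed,col,1)
ov(W[1],(0,255,0));ov(W[0],(255,0,0));ov(D[40:],(0,0,255))
bx,by=p[:2]
cv2.imwrite('pics/fit1.png',im)
for k in [(285,131),(368,143),(357,225),(275,216)]: print(onz(c,k,.05).round(4))
E
```

```text
1523 (286, 138, 73, 74)
[np.float64(0.45985381731769), np.float64(-0.3417621144885761), np.float64(0.8509589330782336)] 48.756355404338244 0.9360223093400154
[ 0.4911 -0.2949  0.05  ]
[ 0.5093 -0.3699  0.05  ]
[ 0.4325 -0.3919  0.05  ]
[ 0.4115 -0.3143  0.05  ]
```

View pics/fit1.png

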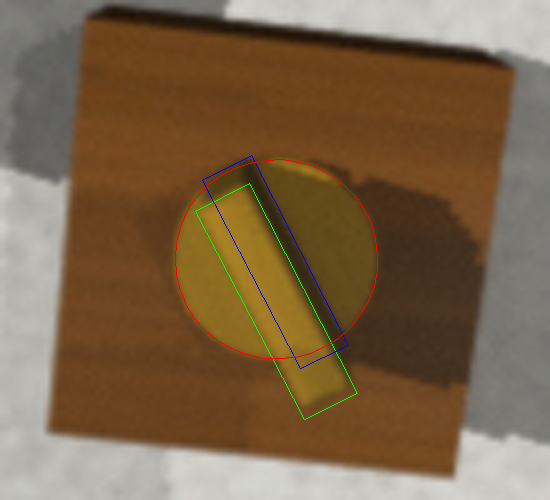

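Emit:
drive_tool(angular=[[0,0,-0.118],[0,0,-0.118],[0,0,-0.118],[0,0,-0.119],[0,0,0]], delta_pos=[[0,0,0],[0,0,0],[0,0,0],[0,0,0],[0,0,0]], gripper=[3,3,3,3,3])

```text
time_s: 3.75
tool_pos: [0.4546, -0.3412, 0.2265]
tool_rot: [-180.0, 0.0, 48.6]
force: [0.2, -0.5, -0.2]
grip_width: 0.0551
grasp_force: 0.0
```

```bash
cat >> fit.py <<'E'
def rel(P,yaw=None,o=None):
    o=o or telemetry.get_obs();T=Rm(o['tool_rot']);print('t',o['time_s'],'pos',o['tool_pos'].round(4),'rot',o['tool_rot'].round(2),'q7',o['qpos'].round(1))
    print('delta tool cm',(100*T.T@(np.array(P)-o['tool_pos'])).round(2))
E
python3 - <<'E'
from fit import *
c=eyes.read_camera('wrist')
u,v=proj(c,[.46,-.342,.065]).astype(int);print(u,v)
m=yellow(c['pixels'],(u-40,u+40,v-40,v+40))
n,l,st,_=cv2.connectedComponentsWithStats(m);k=1+np.argmax(st[1:,4]);m=(l==k).astype('uint8');print(st[k])
p,i=fit(c,m,.074,.46,-.342);print(p,np.degrees(p[2]),i)
rel([*p[:2],.071])
E
```

```text
321 183
[ 300  159   43   53 1505]
[np.float64(0.46014922147129655), np.float64(-0.3416989404269316), np.float64(0.8494923373516948)] 48.67232565895566 0.9444718049741443
t 3.8 pos [ 0.4547 -0.3412  0.2266] rot [1.800e+02 1.000e-02 4.846e+01] q7 [ 50.7   9.7 -18.4  95.3   3.2  75.5  -9.8]
delta tool cm [ 0.33  0.45 15.56]
```

Emit:
drive_tool(angular=[[0,0,0],[0,0,0],[0,0,0],[0,0,0],[0,0,0],[0,0,0],[0,0,0],[0,0,0],[0,0,0],[0,0,0],[0,0,0],[0,0,0],[0,0,0]], delta_pos=[[0.17,0.23,2],[0.16,0.22,3],[0,0,3],[0,0,3],[0,0,2.5],[0,0,1.5],[0,0,0.56],[0,0,0],[0,0,0],[0,0,0],[0,0,0],[0,0,0],[0,0,0]], gripper=[3,3,3,3,3,3,3,3,3,0,0,0,0], squeeze=25)

```text
time_s: 5.1
tool_pos: [0.4608, -0.341, 0.0714]
tool_rot: [180.0, 0.0, 48.7]
force: [0.1, 0.4, 2.8]
grip_width: 0.0101
grasp_force: 25.0
```

Emit:
drive_tool(angular=[[0,0,0],[0,0,0],[0,0,0],[0,0,0],[0,0,0],[0,0,0],[0,0,0],[0,0,0],[0,0,0],[0,0,0],[0,0,0],[0,0,0],[0,0,0],[0,0,0],[0,0,0],[0,0,0],[0,0,0]], delta_pos=[[0,0,-2],[0,0,-4],[0,0,-4],[0,0,-4],[0,0,-3.9],[3.3,-1.64,0],[3.3,-1.64,0],[3.3,-1.64,0],[3.3,-1.64,0],[3.3,-1.64,0],[3.3,-1.64,0],[3.3,-1.64,0],[3.3,-1.64,0],[3.3,-1.64,0],[3.3,-1.64,0],[3.3,-1.64,0],[3.3,-1.64,0]], gripper=[0,0,0,0,0,0,0,0,0,0,0,0,0,0,0,0,0])

```text
time_s: 6.8
tool_pos: [0.5743, 0.0877, 0.2498]
tool_rot: [180.0, 0.0, 48.7]
force: [1.4, -0.2, -1.7]
grip_width: 0.0098
grasp_force: 25.0
```

Emit:
drive_tool(angular=[[0,0,-0.145],[0,0,-0.145],[0,0,-0.145],[0,0,-0.145],[0,0,-0.145],[0,0,-0.145],[0,0,-0.145],[0,0,-0.145],[0,0,-0.145],[0,0,-0.145],[0,0,-0.145],[0,0,-0.145],[0,0,-0.145],[0,0,-0.145],[0,0,0]], delta_pos=[[0,0,0],[0,0,0],[0,0,0],[0,0,0],[0,0,0],[0,0,0],[0,0,0],[0,0,0],[0,0,0],[0,0,0],[0,0,0],[0,0,0],[0,0,0],[0,0,0],[0,0,0]], gripper=[0,0,0,0,0,0,0,0,0,0,0,0,0,0,0])

```text
time_s: 8.3
tool_pos: [0.5741, 0.0862, 0.2496]
tool_rot: [-180.0, -0.0, 165.0]
force: [0.7, 0.5, -1.1]
grip_width: 0.01
grasp_force: 25.0
```

```bash
python3 - <<'E'
from fit import *
c=eyes.read_camera('wrist');save(c,'w2.png');np.savez('w2.npz',**{k:np.array(v) for k,v in c.items()})
for t in ['slot','key_grip','lever_pivot','collar_grip','gate']:
    print(t,[(np.round(d['centre'],1).tolist(),round(d['p'],2)) for d in models.search_frame(c,t)[:2]])
rel([.574,.086,.2]);print(proj(c,[.574,.086,.096]))
E
```

```text
slot [([223.4, 150.1], 0.56)]
key_grip [([7.5, 156.5], 0.87), ([632.9, 140.0], 0.74)]
lever_pivot [([220.8, 150.5], 0.97)]
collar_grip [([91.9, 151.7], 0.57)]
gate [([113.8, 199.6], 0.77)]
t 8.6 pos [0.5743 0.0865 0.2499] rot [-179.99    0.    164.92] q7 [ 33.2  16.  -52.9  90.8  12.9  79.7  54. ]
delta tool cm [ 0.01 -0.05  4.99]
[318.27505202 187.32619542]
```

View pics/w2.png

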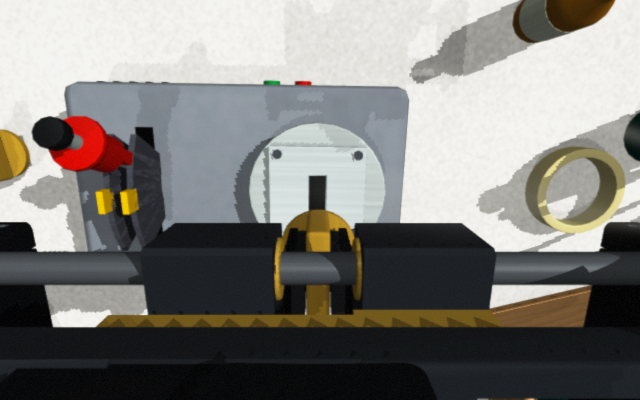

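Emit:
drive_tool(angular=[[0,0,0],[0,0,0],[0,0,0]], delta_pos=[[-2.5,0,0],[-2.5,0,0],[0,0,0]], gripper=[0,0,0])

```text
time_s: 8.9
tool_pos: [0.6249, 0.0713, 0.249]
tool_rot: [180.0, 0.0, 164.8]
force: [0.5, -0.0, -2.7]
grip_width: 0.0101
grasp_force: 25.0
```

```bash
python3 - <<'E'
from fit import *
c=eyes.read_camera('wrist');save(c,'w3.png');np.savez('w3.npz',**{k:np.array(v) for k,v in c.items()})
g=cv2.cvtColor(c['pixels'],cv2.COLOR_RGB2GRAY)
u,v=proj(c,[.574,.086,.096]).astype(int);print(u,v)
S=6;im=cv2.resize(c['pixels'][v-70:v+70,u-80:u+80][...,::-1],None,fx=4,fy=4,interpolation=cv2.INTER_CUBIC)
# slot edges, rectify plane z=.096 at 0.25 mm/px, in mixer axes yaw -15 about guess
yw=np.radians(-15);N=480
def rect(z,x0=.574,y0=.086,yw=yw,s=.00025):
    q=[];w=[]
    for a,b in((0,0),(N,0),(N,N),(0,N)):
        X=(a-N/2)*s;Y=-(b-N/2)*s;q.append([a,b]);w.append(proj(c,[x0+np.cos(yw)*X-np.sin(yw)*Y,y0+np.sin(yw)*X+np.cos(yw)*Y,z]))
    H=cv2.getPerspectiveTransform(np.float32(w),np.float32(q));return cv2.warpPerspective(c['pixels'],H,(N,N),flags=cv2.INTER_CUBIC)[...,::-1]
r=rect(.096).copy();cv2.imwrite('pics/rect.png',np.hstack([cv2.resize(r,(400,400)),cv2.resize(im[:,40:600],(400,400))]))
G=cv2.cvtColor(r,cv2.COLOR_BGR2GRAY);m=(G<70).astype('uint8')
n,l,st,ct=cv2.connectedComponentsWithStats(m)
for i in range(1,n):
    if st[i,4]>300: print(st[i],ct[i],cv2.minAreaRect(cv2.findNonZero((l==i).astype('uint8'))))
rel([.574,.086,.2])
E
```

```text
319 126
[112  91  24  23 450] [123.11333333 102.18      ] ((123.5, 102.0), (22.0, 23.0), 90.0)
[ 197  216  128   58 7233] [260.48154293 244.41946633] ((260.5, 244.5), (57.0, 127.0), 90.0)
[108 372  23  25 445] [119.33033708 383.73258427] ((119.0, 384.0), (24.0, 22.0), 90.0)
t 8.95 pos [0.6233 0.0727 0.2491] rot [ 1.7997e+02 -7.0000e-02  1.6486e+02] q7 [ 29.9  22.6 -51.   84.1  17.5  81.7  53.5]
delta tool cm [ 5.1  -0.01  4.92]
```

View pics/rect.png

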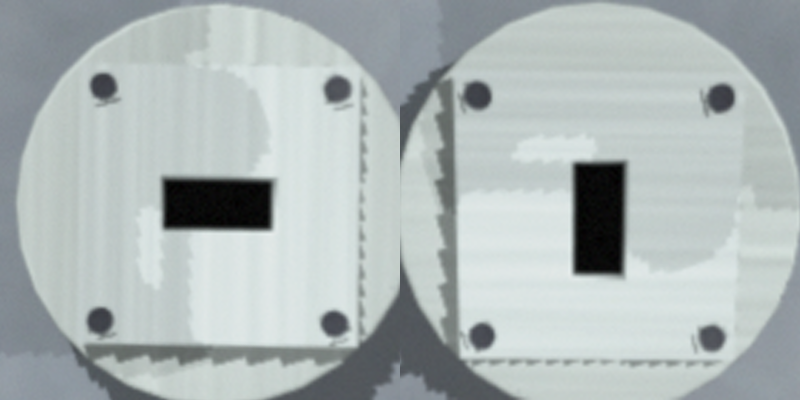

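```bash
python3 - <<'E'
from h import *
for f in('w2','w3'):
    c=dict(np.load(f+'.npz'));yw=np.radians(-15.9);x0,y0=.5787,.0835;N=480;s=.00025
    L=lambda a,b:[x0+np.cos(yw)*a-np.sin(yw)*b,y0+np.sin(yw)*a+np.cos(yw)*b,.096]
    q=[[0,0],[N,0],[N,N],[0,N]];w=[proj(c,L((a-N/2)*s,-(b-N/2)*s)) for a,b in q]
    r=cv2.warpPerspective(c['pixels'],cv2.getPerspectiveTransform(np.float32(w),np.float32(q)),(N,N))
    m=(cv2.cvtColor(r,cv2.COLOR_RGB2GRAY)<70).astype('uint8');n,l,st,ct=cv2.connectedComponentsWithStats(m)
    for i in range(1,n):
        if st[i,4]>300:
            x,y,ww,h,A=st[i];print(f,'x mm',(x-240)/4,(x+ww-240)/4,'y',(240-y)/4,(240-y-h)/4,cv2.minAreaRect(cv2.findNonZero((l==i).astype('uint8')))[2],(ct[i]-240)/4*[1,-1])
E
```

```text
w2 x mm 19.25 60.0 y 60.0 -32.25 90.0 [45.76736255 19.7223506 ]
w2 x mm -15.5 17.25 y 6.75 -7.25 90.0 [-0.05911385 -0.1213077 ]
w2 x mm 28.0 60.0 y -31.75 -60.0 90.0 [ 43.21850425 -47.40495105]
w3 x mm -37.5 -32.0 y 37.5 32.25 90.0 [-34.88829787  35.07779255]
w3 x mm -16.0 16.0 y 7.0 -7.25 90.0 [-0.11293799  0.05683398]
w3 x mm -37.25 -32.0 y -32.75 -38.0 90.0 [-34.71185286 -35.22888283]
```

Emit:
drive_tool(angular=[[0,0,0.013],[0,0,0],[0,0,0],[0,0,0],[0,0,0],[0,0,0]], delta_pos=[[2.35,-0.09,0],[2.34,-0.09,2],[0,0,4],[0,0,3],[0,0,0],[0,0,0]], gripper=[0,0,0,0,0,0])

```text
time_s: 9.55
tool_pos: [0.5765, 0.0847, 0.1606]
tool_rot: [-180.0, -0.0, 164.3]
force: [0.5, -0.5, -0.0]
grip_width: 0.01
grasp_force: 25.0
```

```bash
python3 - <<'E'
from fit import *
for i in range(3):
    rel([.5777,.0838,.1174])
    c=eyes.read_camera('side') if i<2 else None
    if i==1: save(c,'s2.png')
E
```

```text
t 9.55 pos [0.5765 0.0847 0.1606] rot [-1.8000e+02 -2.0000e-02  1.6427e+02] q7 [ 31.8  20.3 -51.5  97.2  16.7  70.7  50.7]
delta tool cm [-0.14 -0.05  4.32]
t 9.6 pos [0.5775 0.0849 0.1616] rot [1.7995e+02 1.1000e-01 1.6427e+02] q7 [ 31.8  20.3 -51.5  97.1  16.7  70.6  50.7]
delta tool cm [-0.04 -0.11  4.42]
t 9.65 pos [0.578  0.0849 0.1621] rot [1.7993e+02 1.6000e-01 1.6426e+02] q7 [ 31.8  20.2 -51.5  97.   16.7  70.6  50.7]
delta tool cm [ 0.01 -0.12  4.47]
```

Emit:
drive_tool(angular=[[0,0,0],[0,0,0],[0,0,0],[0,0,0],[0,0,0],[0,0,0],[0,0,0],[0,0,0]], delta_pos=[[0,-0.1,1],[0,0,1],[0,0,0.5],[0,0,0],[0,0,0.4],[0,0,0.4],[0,0,0],[0,0,0]], gripper=[0,0,0,0,0,0,0,0])

```text
time_s: 10.45
tool_pos: [0.5766, 0.0833, 0.1269]
tool_rot: [-180.0, -0.0, 164.3]
force: [0.1, -0.3, -0.7]
grip_width: 0.01
grasp_force: 25.0
```

Emit:
drive_tool(angular=[[0,0,0],[0,0,0],[0,0,0],[0,0,0],[0,0,0]], delta_pos=[[0,0,0.3],[0,0,0.3],[0,0,0.3],[0,0,0.1],[0,0,0]], gripper=[0,0,0,0,0])

```text
time_s: 10.95
tool_pos: [0.5768, 0.0832, 0.1175]
tool_rot: [-180.0, 0.0, 164.3]
force: [-1.3, -1.1, 4.0]
grip_width: 0.0097
grasp_force: 25.0
```

Emit:
drive_tool(angular=[[0,0,0.14],[0,0,0.143],[0,0,0.143],[0,0,0.143],[0,0,0.143],[0,0,0.143],[0,0,0.143],[0,0,0.143],[0,0,0.143],[0,0,0.143],[0,0,0.147],[0,0,0],[0,0,0]], delta_pos=[[0,0,-0.06],[0,0,0],[0,0,0],[0,0,0],[0,0,0],[0,0,0],[0,0,0],[0,0,0],[0,0,0],[0,0,0],[0,0,0],[0,0,0],[0,0,0.05]], gripper=[0,0,0,0,0,0,0,0,0,0,0,0,0])

```text
time_s: 12.25
tool_pos: [0.5767, 0.0834, 0.1174]
tool_rot: [180.0, 0.0, 74.3]
force: [-1.9, -0.5, 5.4]
grip_width: 0.0098
grasp_force: 25.0
```

Emit:
drive_tool(angular=[[0,0,0],[0,0,0],[0,0,0],[0,0,0],[0,0,0],[0,0,0],[0,0,-0.143],[0,0,-0.143],[0,0,-0.143],[0,0,-0.143],[0,0,-0.143],[0,0,-0.143],[0,0,-0.143],[0,0,-0.143],[0,0,-0.143],[0,0,-0.143],[0,0,-0.14],[0,0,0]], delta_pos=[[0,0,0],[0,0,0],[0,0,0],[0,0,-1.5],[0,0,-2],[0,0,-3],[0,0,-3],[0,0,-3],[0,0,-2.5],[0,0,-1],[0,0,0],[0,0,0],[0,0,0],[0,0,0],[0,0,0],[0,0,0],[0,0,0],[0,0,0]], gripper=[3,3,3,3,3,3,8.7,8.7,8.7,8.7,8.7,8.7,8.7,8.7,8.7,8.7,8.7,8.7])

```text
time_s: 14.05
tool_pos: [0.5767, 0.0833, 0.278]
tool_rot: [180.0, 0.0, 164.1]
force: [0.3, 0.4, 0.8]
grip_width: 0.0871
grasp_force: 0.0
```

Emit:
drive_tool(angular=[[0,0,0],[0,0,0],[0,0,0],[0,0,0],[0,0,0],[0,0,0]], delta_pos=[[0.9,-4,0],[0.9,-4,0],[0.9,-4,0],[0.9,-4,0],[0,0,0],[0,0,0]], gripper=[8.7,8.7,8.7,8.7,8.7,8.7])

```text
time_s: 14.65
tool_pos: [0.4979, -0.0614, 0.2779]
tool_rot: [-180.0, 0.1, 163.7]
force: [-0.3, 0.7, 0.7]
grip_width: 0.0869
grasp_force: 0.0
```

```bash
python3 - <<'E'
from fit import *
c=eyes.read_camera('wrist');save(c,'w4.png');np.savez('w4.npz',**{k:np.array(v) for k,v in c.items()})
s=eyes.read_camera('side')
def red(c):
    h=cv2.cvtColor(c['pixels'],cv2.COLOR_RGB2HSV);m=(((h[...,0]<6)|(h[...,0]>174))&(h[...,1]>150)&(h[...,2]>60)).astype('uint8')
    n,l,st,ct=cv2.connectedComponentsWithStats(m);return [(st[i],ct[i].round(1)) for i in range(1,n) if st[i,4]>60]
print(red(c),red(s))
for t in ['collar_grip']:
  for k in(c,s): print(t,[(np.round(d['centre'],1).tolist(),round(d['p'],2)) for d in models.search_frame(k,t)[:2]])
# predicted projections vs lever angle
yw=np.radians(-15.9);ex=np.array([np.cos(yw),np.sin(yw),0]);piv=np.array([.5787+.16*np.sin(yw),.0835-.16*np.cos(yw),.03])
for a in(0,.04,.08,.12):
    ax=-np.sin(.35-a)*ex+np.cos(.35-a)*np.array([0,0,1])
    print(a,'grip',proj(c,piv+.128*ax).round(1),'cap',proj(c,piv+.168*ax).round(1),'side',proj(s,piv+.128*ax).round(1),proj(s,piv+.168*ax).round(1))
rel(piv)
im=np.hstack([cv2.resize(c['pixels'][60:260,200:400],(400,400)),cv2.resize(s['pixels'][160:260,290:390],(400,400))])[...,::-1];cv2.imwrite('pics/lev.png',im)
E
```

```text
[(array([ 297,  162,   48,   49, 1246], dtype=int32), array([320.6, 188.2]))] [(array([360, 180,  12,  10,  66], dtype=int32), array([365. , 185.3])), (array([123, 245,  22,  22, 365], dtype=int32), array([133., 256.])), (array([ 58, 324,  50,  64, 246], dtype=int32), array([ 82.1, 354.1])), (array([ 93, 342,  21,  42, 129], dtype=int32), array([103.3, 361.8]))]
collar_grip [([324.6, 195.7], 0.92), ([327.7, 230.4], 0.43)]
collar_grip [([361.6, 187.6], 0.44)]
0 grip [320.4 186.6] cap [320.8 178.5] side [364.2 187.1] [369.  177.6]
0.04 grip [320.5 192.9] cap [320.8 188.2] side [362.9 185.9] [367.3 176. ]
0.08 grip [320.5 199.2] cap [320.9 197.8] side [361.6 184.7] [365.5 174.4]
0.12 grip [320.6 205.6] cap [320.9 207.6] side [360.3 183.6] [363.7 173. ]
t 14.85 pos [ 0.4985 -0.059   0.2773] rot [1.7997e+02 2.0000e-02 1.6415e+02] q7 [ 45.2   0.9 -41.5  98.9   0.6  80.4  77.8]
delta tool cm [-3.8  -0.12 24.73]
```

View pics/lev.png

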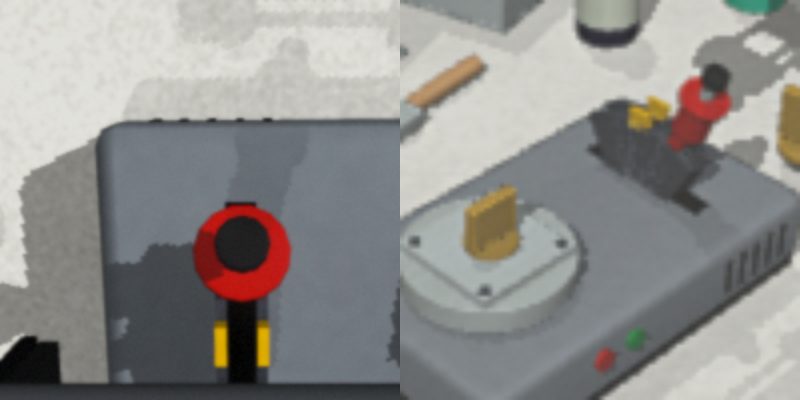

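Emit:
drive_tool(angular=[[0,0,0],[0,0,0],[0,-0.112,0],[0,-0.112,0],[0,-0.112,0],[0,0,0],[0,0,0],[0,0,0],[0,0,0]], delta_pos=[[1.75,-0.1,1],[1.7,0,1],[0,0,0],[0,0,0],[0,0,0],[0,0,1],[0,0,1],[0,0,0],[0,0,0]], gripper=[8.7,8.7,8.7,8.7,8.7,8.7,8.7,8.7,8.7])

```text
time_s: 15.75
tool_pos: [0.47, -0.0557, 0.2393]
tool_rot: [-179.6, 14.7, 163.9]
force: [-0.7, 0.1, 0.2]
grip_width: 0.0873
grasp_force: 0.0
```

```bash
cat > lev.py <<'E'
from fit import *
yw=np.radians(-15.9);ex=np.array([np.cos(yw),np.sin(yw),0]);ey=np.array([-np.sin(yw),np.cos(yw),0]);piv=np.array([.5787,.0835,.03])-.16*ey
def st():
    o=telemetry.get_obs();T=Rm(o['tool_rot']);d=o['tool_pos']-piv;z=-T[:,2]
    print('r %.4f ang %.4f yoff %.4f | tool ang %.4f | d(pivot) in tool cm'%(np.hypot(d@ex,d[2]),np.arctan2(d@ex,d[2])+.35,d@ey,np.arctan2(z@ex,z[2])+.35),(100*T.T@-d).round(2),o['force'].round(1),o['qpos'].round(0),o['time_s'])
E
python3 -c "
from lev import *
st();rel(piv)"
```

```text
r 0.2195 ang 0.0426 yoff -0.0036 | tool ang 0.0941 | d(pivot) in tool cm [-1.13  0.55 21.92] [-0.7  0.1  0.2] [ 36. -15. -30. 117.  -5.  62.  82.] 15.75
t 15.75 pos [ 0.47   -0.0557  0.2393] rot [-179.55   14.66  163.94] q7 [ 36.5 -15.1 -30.3 116.8  -5.2  62.   81.9]
delta tool cm [-1.13  0.55 21.92]
```

```bash
python3 -c "
from lev import *
o=telemetry.get_obs();T=Rm(o['tool_rot']);G=Rm([180,0,164.1]);print(R.from_matrix(T.T@G).as_rotvec())
P=piv-.0462*ex+np.array([0,0,.1922]);print(P,100*T.T@(P+[0,0,.0]-o['tool_pos']), 100*G.T@(P-o['tool_pos']))"
```

```text
[-0.00815116  0.25591842 -0.00385643]
[ 0.49043408 -0.05772169  0.2222    ] [-1.52434312  0.3856424   2.1586593 ] [-2.02294617  0.36293025  1.70532179]
```

Emit:
drive_tool(angular=[[-0.003,0.085,-0.001],[-0.003,0.085,-0.001],[-0.002,0.086,-0.002],[0,0,0],[0,0,0],[0,0,0]], delta_pos=[[0,0,0],[0,0,0],[0,0,0],[-2,0.36,1],[0,0,0.7],[0,0,0]], gripper=[8.7,8.7,8.7,8.7,8.7,8.7])

```text
time_s: 16.35
tool_pos: [0.4893, -0.0579, 0.2219]
tool_rot: [180.0, -0.1, 164.1]
force: [-0.9, -0.4, -0.6]
grip_width: 0.0871
grasp_force: 0.0
```

```bash
python3 -c "
from lev import *
eyes.read_camera('side');eyes.read_camera('side');st();rel(piv-.0462*ex+np.array([0,0,.1322]))"
```

```text
r 0.1990 ang 0.1107 yoff -0.0003 | tool ang 0.3482 | d(pivot) in tool cm [-4.68  0.04 19.34] [-0.3 -0.3  0.6] [ 36.   1. -33. 105.   1.  74.  78.] 16.45
t 16.45 pos [ 0.4894 -0.0577  0.2233] rot [-1.7996e+02  1.0000e-01  1.6410e+02] q7 [ 36.2   0.9 -32.6 105.    0.6  74.2  77.5]
delta tool cm [-0.08  0.03  6.11]
```

Descend and close on the collar's flange.

Emit:
drive_tool(angular=[[0,0,0],[0,0,0],[0,0,0],[0,0,0],[0,0,0],[0,0,0],[0,0,0],[0,0,0],[0,0,0],[0,0,0],[0,0,0]], delta_pos=[[-0.05,0,2],[0,0,2],[0,0,1.5],[0,0,0.6],[0,0,0],[0,0,0],[0,0,0],[0,0,0],[0,0,0],[0,0,0],[0,0,0]], gripper=[8.7,8.7,8.7,8.7,8.7,3,3,3,3,3,3], squeeze=45)

```text
time_s: 17.55
tool_pos: [0.4909, -0.0577, 0.1625]
tool_rot: [-180.0, 0.2, 164.1]
force: [0.4, -0.2, -0.2]
grip_width: 0.0469
grasp_force: 0.0
```

```bash
python3 -c "
from lev import *
st()"
```

```text
r 0.1402 ang 0.0173 yoff 0.0001 | tool ang 0.3471 | d(pivot) in tool cm [-4.54 -0.   13.26] [ 0.4 -0.2 -0.2] [ 36.   4. -33. 109.   2.  67.  76.] 17.55
```

Emit:
drive_tool(angular=[[0,0,0],[0,0,0],[0,0,0],[0,0,0]], delta_pos=[[0,0,0],[0,0,0],[0,0,0],[0,0,0]], gripper=[1,1,1,1])

```text
time_s: 17.95
tool_pos: [0.4909, -0.0575, 0.1624]
tool_rot: [-180.0, 0.2, 164.2]
force: [0.2, 1.6, 0.9]
grip_width: 0.0364
grasp_force: 45.0
```

Emit:
drive_tool(angular=[[0,0,0],[0,0,0],[0,0,0],[0,0,0],[0,0,0],[0,0,0]], delta_pos=[[0.1,0,-0.28],[0.1,0,-0.28],[0.1,0,-0.28],[0.1,0,-0.28],[0,0,0],[0,0,0]], gripper=[1,1,1,1,1,1])

```text
time_s: 18.55
tool_pos: [0.4869, -0.0564, 0.1735]
tool_rot: [-180.0, 0.2, 164.1]
force: [2.7, 1.0, -6.4]
grip_width: 0.036
grasp_force: 45.0
```

```bash
python3 -c "
from lev import *
st()
c=eyes.read_camera('wrist');s=eyes.read_camera('side')
im=np.hstack([cv2.resize(c['pixels'][100:300,220:420],(400,400)),cv2.resize(s['pixels'][160:240,320:400],(400,400),interpolation=cv2.INTER_CUBIC)])[...,::-1];cv2.imwrite('pics/lift.png',im)"
```

```text
r 0.1520 ang 0.0152 yoff 0.0003 | tool ang 0.3472 | d(pivot) in tool cm [-4.95 -0.03 14.37] [ 2.7  1.  -6.4] [ 36.   3. -33. 109.   2.  68.  76.] 18.55
```

View pics/lift.png

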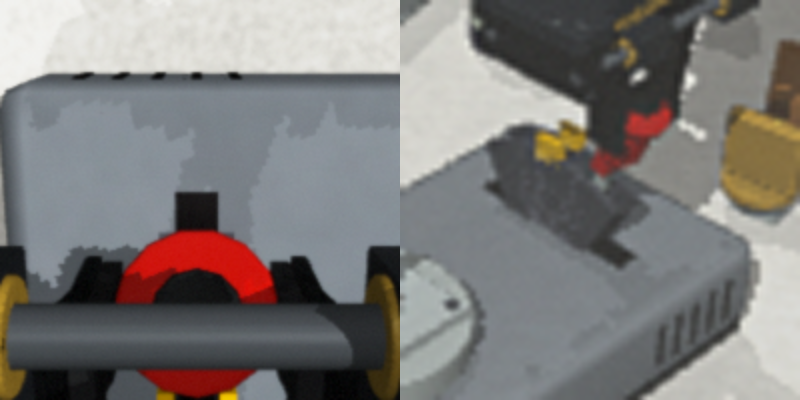

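Emit:
drive_tool(angular=[[0,0,0],[0,0,0],[0,0,0],[0,0,0],[0,0,0],[0,0,0],[0,0,0],[0,0,0],[0,0,0],[0,0,0]], delta_pos=[[-0.42,0,-0.14],[-0.43,0,-0.12],[-0.43,0,-0.115],[-0.43,0,-0.105],[-0.435,0,-0.09],[-0.435,0,-0.08],[-0.44,0,-0.06],[-0.44,0,-0.055],[-0.445,0,-0.04],[-0.445,0,-0.025]], gripper=[1,1,1,1,1,1,1,1,1,1])

```text
time_s: 19.65
tool_pos: [0.529, -0.0684, 0.182]
tool_rot: [-180.0, 0.1, 164.2]
force: [-1.5, 4.0, -6.4]
grip_width: 0.0361
grasp_force: 45.0
```

```bash
python3 -c "
from lev import *
st()"
```

```text
r 0.1521 ang 0.3094 yoff 0.0003 | tool ang 0.3476 | d(pivot) in tool cm [-0.58 -0.02 15.2 ] [-1.5  4.  -6.4] [ 35.   8. -33. 103.   5.  70.  75.] 19.65
```

Past the point where the hump would stop it, still lifted at about 6 N; carrying on.

Emit:
drive_tool(angular=[[0,0,0],[0,0,0],[0,0,0],[0,0,0],[0,0,0],[0,0,0],[0,0,0],[0,0,0],[0,0,0],[0,0,0],[0,0,0]], delta_pos=[[-0.445,0,-0.01],[-0.445,0,0],[-0.445,0,0.015],[-0.445,0,0.025],[-0.445,0,0.04],[-0.44,0,0.05],[-0.44,0,0.065],[-0.44,0,0.08],[-0.435,0,0.09],[-0.435,0,0.105],[0,0,0]], gripper=[1,1,1,1,1,1,1,1,1,1,1])

```text
time_s: 20.75
tool_pos: [0.5718, -0.0806, 0.1773]
tool_rot: [-180.0, 0.2, 164.1]
force: [-0.7, 4.1, -5.7]
grip_width: 0.0358
grasp_force: 45.0
```

```bash
python3 -c "
from lev import *
st()"
```

```text
r 0.1522 ang 0.6046 yoff 0.0003 | tool ang 0.3472 | d(pivot) in tool cm [ 3.88 -0.03 14.72] [-0.7  4.1 -5.7] [ 33.  14. -32.  97.   8.  71.  73.] 20.75
```

Emit:
drive_tool(angular=[[0,0,0],[0,0,0],[0,0,0],[0,0,0],[0,0,0],[0,0,0]], delta_pos=[[0.075,0,0.29],[0.075,0,0.29],[0.075,0,0.29],[0.075,0,0.27],[0,0,0],[0,0,0]], gripper=[1,1,1,1,1,1])

```text
time_s: 21.35
tool_pos: [0.5711, -0.0803, 0.1692]
tool_rot: [-180.0, 0.6, 164.1]
force: [1.1, 3.8, 5.5]
grip_width: 0.036
grasp_force: 45.0
```

```bash
python3 -c "
from lev import *
st()"
```

```text
r 0.1441 ang 0.6136 yoff 0.0004 | tool ang 0.3399 | d(pivot) in tool cm [ 3.9  -0.03 13.88] [1.1 3.8 5.5] [ 33.  14. -32.  98.   8.  69.  73.] 21.35
```

Emit:
drive_tool(angular=[[0,0,0],[0,0,0],[0,0,0],[0,0,0],[0,0,0],[0,0,0],[0,0,0],[0,0,0],[0,0,0],[0,0,0]], delta_pos=[[0,0,0],[0,0,0],[0,0,0],[0,0,0],[0,0,-2],[0,0,-4],[0,0,-4],[0,0,-2],[0,0,0],[0,0,0]], gripper=[7,7,7,7,7,7,7,7,7,7])

```text
time_s: 22.35
tool_pos: [0.5679, -0.0801, 0.2857]
tool_rot: [-179.9, 0.1, 164.1]
force: [0.4, 0.1, -1.4]
grip_width: 0.0701
grasp_force: 0.0
```

```bash
python3 - <<'E'
from lev import *
st()
c=eyes.read_camera('wrist');s=eyes.read_camera('side');f=eyes.read_camera('scene')
for a in(.55,.6,.65,.7):
    ax=-np.sin(.35-a)*ex+np.cos(.35-a)*np.array([0,0,1])
    print(a,*['%s %s %s'%(proj(k,piv+.110*ax).round(1),proj(k,piv+.140*ax).round(1),proj(k,piv+.168*ax).round(1)) for k in(c,s,f)])
sb=s['pixels'][150:250,310:410];fb=(255*(f['pixels'][135:215,270:350]/255.)**.6).astype('uint8')
im=np.hstack([cv2.resize(c['pixels'][100:300,200:400],(266,400)) if 0 else cv2.resize(c['pixels'][60:260,253:386],(266,400)),cv2.resize(sb[:,17:84],(267,400),interpolation=cv2.INTER_CUBIC),cv2.resize(fb[:,13:67],(267,400),interpolation=cv2.INTER_CUBIC)])[...,::-1]
cv2.imwrite('pics/end.png',im)
for n,k in(('w',c),('s',s),('f',f)): save(k,'end_'+n+'.png');np.savez('end_'+n+'.npz',**{q:np.array(v) for q,v in k.items()})
E
```

```text
r 0.2580 ang 0.4836 yoff -0.0003 | tool ang 0.3475 | d(pivot) in tool cm [ 3.5   0.06 25.56] [ 0.4  0.1 -1.4] [ 34.  10. -32.  89.   6.  82.  75.] 22.35
0.55 [319.1 173.9] [319.2 188. ] [319.3 203.9] [346.6 181.4] [345.6 172. ] [344.5 162.9] [295.4 169.6] [293.1 161.8] [290.9 154.4]
0.6 [319.1 179.8] [319.2 196. ] [319.3 214.2] [345.3 181.1] [343.8 171.5] [342.4 162.4] [293.9 170.8] [291.1 163.4] [288.4 156.3]
0.65 [319.1 185.4] [319.2 203.6] [319.3 223.9] [343.9 180.8] [342.1 171.2] [340.3 162.1] [292.4 172.1] [289.1 165. ] [286.  158.2]
0.7 [319.1 190.8] [319.2 210.8] [319.2 232.9] [342.6 180.6] [340.4 171. ] [338.3 161.9] [290.9 173.4] [287.2 166.8] [283.6 160.3]
```

View pics/end.png

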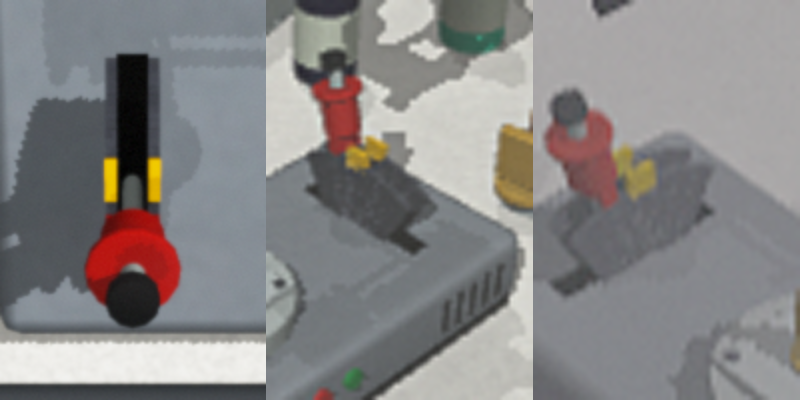

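```bash
python3 - <<'E'
from lev import *
from scipy.optimize import minimize
c=dict(np.load('end_w.npz'));h=cv2.cvtColor(c['pixels'],cv2.COLOR_RGB2HSV)
m=(((h[...,0]<6)|(h[...,0]>174))&(h[...,1]>130)&(h[...,2]>40)).astype('uint8');m[:,:280]=0;m[:,370:]=0
M=cv2.resize(m,None,fx=4,fy=4,interpolation=cv2.INTER_NEAREST);t=np.linspace(0,6.28,50)
def ren(a,L,dy):
    ax=-np.sin(.35-a)*ex+np.cos(.35-a)*np.array([0,0,1]);e2=np.cross(ey,ax);out=np.zeros_like(M)
    def cyl(r0,r1,R,v):
        P=[piv+dy*ey+r*ax+R*(np.cos(q)*ey+np.sin(q)*e2) for r in(r0,r1) for q in t]
        cv2.fillPoly(out,[cv2.convexHull((np.array([proj(c,X) for X in P])*64).astype(np.int32))],v,shift=4)
    cyl(.110+L,.137+L,.014,1);cyl(.137+L,.143+L,.019,1);cyl(.143+L,.150+L,.006,0);cyl(.154,.168,.010,0);return out
for L in np.arange(-.004,.0141,.002):
    f=lambda p:1-(lambda r:(r&M).sum()/(r|M).sum())(ren(p[0],L,p[1]/100))
    b=minimize(f,[.57,0],method='Nelder-Mead',options=dict(initial_simplex=[[.57,0],[.62,0],[.57,.1]],maxiter=40));print(round(L,4),b.x.round(3),round(1-b.fun,3))
E
```

```text
-0.004 [0.616 0.018] 0.912
-0.002 [0.61 0.01] 0.892
0.0 [0.603 0.015] 0.87
0.002 [0.597 0.015] 0.847
0.004 [0.592 0.01 ] 0.817
0.006 [0.59  0.014] 0.785
0.008 [0.585 0.011] 0.748
0.01 [0.58  0.004] 0.708
0.012 [0.574 0.005] 0.663
0.014 [0.57  0.004] 0.621
```

```bash
python3 -c "
from h import *
print(env.sign_off())"
```

```text
the job is handed in; nothing more can be done
None
```

I handed the job in at about 22.5 s on the robot's clock: the smallest T-key is seated and locked across the slot, the lever is past the hump at about 0.6 rad, the images show the collar down behind it, and the gripper is clear of everything. The sign-off returned no verdict.

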